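# Clamp the glass shelf and lock the set bolt with its jam nut

## Robot

A 6-joint arm with a two-finger parallel gripper is mounted at the origin on the work surface. World frame = base frame: x ahead of the robot, y to its left, z up, the work surface at z = 0. Lengths are in mm, angles in rad, forces in N, time in s.
With the tool pointing down it reaches from about 350 to 975 mm from the base axis. Payload 7.1 kg.
Tool frame: the origin (TCP) lies midway between the tips of the shut fingers; the grasp point (between the pads) lies 19 mm behind it; z points along the fingers, y is the line along which they close (so a half turn about z gives the same grasp; the last joint's range is limited). The gripper opens to 88 mm and grips with 3 to 60 N. Pads are 20 mm wide; open, the fingers measure 115 mm over their backs; the gripper's body (75 mm by 178 mm) begins 61 mm behind the grasp point.
Start: joints at [1.238, 0.423, 1.63, -0, 1.089, -0.019], TCP at [192.89, 594.473, 222.675] pointing down, gripper open.
Joint ranges: [-3, 3], [-0.9, 2.11], [0.09, 2.58], [-1.31, 4.45], [0.11, 2.69], [-2.54, 2.54]. Speed limits (rad/s): [2.39, 2.39, 3.01, 3.14, 3.14, 3.14].

## Interface

Orientations are given as a rotation vector (axis times angle).
In Python, from workcell import status, eyes, ticket gives the robot as it stands.
- The arm moves only by the shell command python3 -m jog 'ROWS' [OPENING]. ROWS is a JSON object whose key "segments" holds a list of rows, 1 to 5 of them, each of 6 numbers: dx, dy, dz in mm, then a rotation vector rx, ry, rz in rad; each row shifts and turns the commanded pose from where the row before left it, along the tool's axes as they then stand; what a row does not reach is not made up. A row lasts 1/12 s, in which the tool goes at most 41.7 mm and 0.125 rad, less where a joint would pass 70% of its speed; a pose out of reach is approached as far as the arm can. OPENING is the finger opening in mm, set as the command begins (- or left out keeps the last). The fingers move at their own pace and stop on an object; the grip force is fixed at half the most. Time passes only in rows, so rows that do not move let the fingers close. It prints the time, the measured TCP pose, the force, the opening and the grip force at its end. Input that does not fit is refused with a message, and nothing moves.
- status.get_obs(): the state, without advancing time (a new reading comes with each control period).
- eyes.get_image(name): name is "side" or "top" or "wrist"; returns a dict with "img" (480x640x3 uint8, red, green, blue), "range_z" (480x640 float32, mm along the optical axis (not along the pixel's ray), 0 where there is no reading), "fx", "fy", "cx", "cy" (pixels), "R" (3x3) and "t" (3): a world point X has camera coordinates R X + t. Camera axes: x right, y down, z forward; pixel columns grow to the right and rows downward; lengths in mm; the calibration is good to about 2 mm. The wrist camera is an equidistant fisheye: a pixel r from the principal point sees the ray r / f radians off the axis. A picture is of the moment at which its call begins.
- ticket.close_job(): hands the job in; it is judged then, once.
The state is a dict: "t": time; "qpos": joint angles; "qvel": joint speeds; "joint_torque": joint torques, N m; "ee_pos": TCP position; "orientation": TCP orientation; "ft_force": force on the tool from outside, world axes, zero at the start; "moment": the same for the moment, N m; "width": finger opening in mm; "grasp_force": force on a finger pad.
Only numpy, scipy, OpenCV 4.12 (cv2) and the standard library are available. Lean on these libraries where they do the work, as an engineer would, in place of code of your own. Each camera call takes 0.05 s, during which the arm holds its last target. There are 200 camera calls.

## Task

Turn the set bolt of the shelf clamp clockwise by its T-handle until its foot bears lightly on the glass shelf. Then run the jam nut below the handle all the way down against the clamp's threaded boss and pull it up hand-tight to lock the setting. Use no force beyond that on either one, don't shift the glass, and leave the other things on the counter alone.

Things in the scene. Friction and masses are not known exactly. Their poses are not given: they have to be found in the camera images.
- clamp: Aluminium C-shaped bench clamp fixed to the counter. Origin on the counter, on the bolt's vertical axis, z up. Base 130 (x -60 to +70) x 110 x 12 mm, rubber pad with top at z = 15 mm. A column at x = 48 to 70 mm carries an arm 44 mm wide, top at z = 70 mm, back over the axis, where the threaded boss sits in it.
- glass: Loose pane of glass shelf, 165 (x) x 200 (y) x 8 mm, 0.55 kg, lying on the clamp's rubber pad under the bolt (top at z = 23 mm). Origin: centre of its underside.
- bolt: Set bolt on the clamp's axis: black foot 20 mm across, 12 mm steel shank, T-handle on top. Origin: centre of the foot's underside; x along the T-handle, z up. It starts about 1.2 to 2.8 mm (0.5 to 1.1 rad of turning) above the glass. Clockwise seen from above lowers it, 16 mm a turn.
- tee (a point): Centre of the bolt's T-handle, a steel bar 50 mm long (x), 10 mm thick (y), 14 mm high, 109 mm above the foot's underside; can be gripped across its thickness. It turns with about 0.05 N m until the foot meets the glass, then stiffens over some tenths of a radian: 0.15 to 0.3 N m is enough, 0.5 too much. It stays where left.
- nut: Steel jam nut on the bolt below the T-handle: hub 30 mm across, 24 mm high, with a cross bar (x) 10 mm thick, 12 mm high, a 20 mm ball on each end, 144 mm over all, its centre line 19 mm above the hub's underside. Origin: centre of the hub's underside, on the axis; z up. It starts about 8 to 16 mm (half to one turn) above the boss. Clockwise seen from above lowers it, 16 mm a turn.
- nut_end_a (a point): Centre of the ball on the +x end of the jam nut's bar, 62 mm from the axis. The bar can be pushed round by a fingertip near its end. The nut runs down with under 0.1 N m, does not turn the bolt and stays where left; on meeting the boss it stiffens steeply (within 0.1 rad): 0.4 to 0.8 N m (8 to 16 N sideways, 50 mm from the axis) is hand-tight, over 1.1 N m too much.
- nut_end_b (a point): Centre of the ball on the -x end of the jam nut's bar, 62 mm from the axis.
- screwdriver: Bystander: screwdriver lying beside the clamp.
- spanner: Bystander: steel spanner lying beside the clamp.
- jar: Bystander: small white jar, 48 mm across, 50 mm high.
- spare_nut: Bystander: small round steel spacer, 24 mm across, 12 mm high.
- mug: Bystander: white mug, 80 mm across, 90 mm high.
- tube: Bystander: black bottle, 44 mm across, 140 mm high.
- lotion: Bystander: yellow bottle, 60 mm across, 150 mm high.
- boss: Threaded boss of the clamp: dark steel cylinder 36 mm across, fixed in the arm; its flat top, on which the jam nut seats, is at z = 78 mm over the counter. Its origin and axes are the clamp's (on the counter, on the bolt's axis).

How it is judged (in metres and radians):
On the way, in this order (a step that is already met when the one before it is completed fails the run):
1. the bolt's foot bears on the glass (over 5 N) (contact force between bolt and glass above 5 N), for 0.2 s.
2. the jam nut is pulled tight on the boss (over 30 N) (contact force between nut and boss above 30 N), for 0.3 s.
At the end, for the whole second after the job is handed in: The bolt's foot presses on the glass with more than 5 N, the jam nut presses on the boss with more than 30 N, both at rest, and the glass lies within 10 mm of where it started (contact force between bolt and glass above 5 N and contact force between nut and boss above 30 N and distance of glass from where it was at the start of the episode below 0.01 m and angular speed of each of nut, bolt below 0.05 rad/s); the robot touches nothing.
It fails at once if the bolt is forced against the glass (over 80 N) (contact force between bolt and glass above 80 N).
It fails at once if the jam nut is overtightened (over 140 N on the boss) (contact force between nut and boss above 140 N).
It fails at once if a bystander is moved by more than 30 mm (distance of any of screwdriver, spanner, jar, spare_nut, mug, tube, lotion from where it was at the start of the episode above 0.03 m).
It also fails if it takes over 67 s, if anything falls off the work surface, if the arm or the gripper's body presses on something with over 40 N, if the wrist force passes 120 N, or if a joint passes its speed limit or range.

## Working session

There is one attempt and no reset: what is moved stays moved. The work goes in short steps, Python scripts to look and compute and a shell command to move; the robot and the scene stay as the last step left them, time stands still between calls to the robot, and variables do not carry over. Pictures are saved under pics/ and viewed, at most 11 in all, crops included, and the job is handed in when it is done.

```bash
ls; mkdir -p pics; python3 - <<'E'
from workcell import status, eyes
import cv2,numpy as np
o=status.get_obs(); print({k:np.round(v,3) for k,v in o.items()})
for n in ("top","side"):
    d=eyes.get_image(n); cv2.imwrite(f"pics/{n}0.png",d["img"][:,:,::-1]); np.savez(f"{n}0.npz",**d)
    print(n,d["fx"],d["cx"],d["cy"],d["R"].round(3).tolist(),d["t"], (-d["R"].T@d["t"]).round())
E
```

```text
pics
{'t': np.float64(0.0), 'qpos': array([ 1.238,  0.424,  1.631, -0.   ,  1.089, -0.019]), 'qvel': array([0.001, 0.   , 0.001, 0.   , 0.001, 0.002]), 'joint_torque': array([-1.0000e-03, -5.4464e+01, -2.7366e+01,  6.4000e-02,  2.3000e-02,
       -0.0000e+00]), 'ee_pos': array([192.692, 593.957, 221.886]), 'orientation': array([-4.910e-01, -3.103e+00,  2.000e-03]), 'ft_force': array([0.323, 0.627, 0.218]), 'moment': array([-0.045, -0.012,  0.011]), 'grasp_force': np.float64(0.0), 'width': np.float64(87.978)}
top 550.1186498735703 314.9863533221884 236.58607456295837 [[0.164, -0.987, 0.003], [-0.966, -0.161, -0.202], [0.2, 0.03, -0.979]] [ -73.52770433  562.21700009 1185.1834506 ] [ 318.  -18. 1275.]
side 517.9771870596044 324.8078857862131 239.20514737387566 [[-0.992, -0.124, 0.003], [-0.098, 0.767, -0.634], [0.077, -0.63, -0.773]] [ 548.51996566  101.27749829 1140.24856816] [467. 708. 944.]
```

View pics/top0.png

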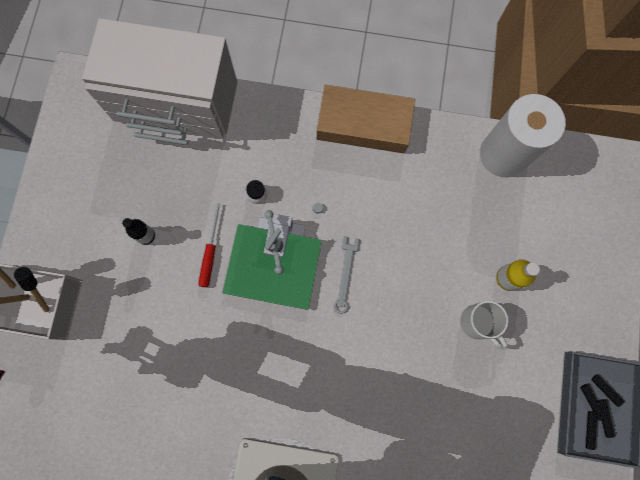

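View pics/side0.png

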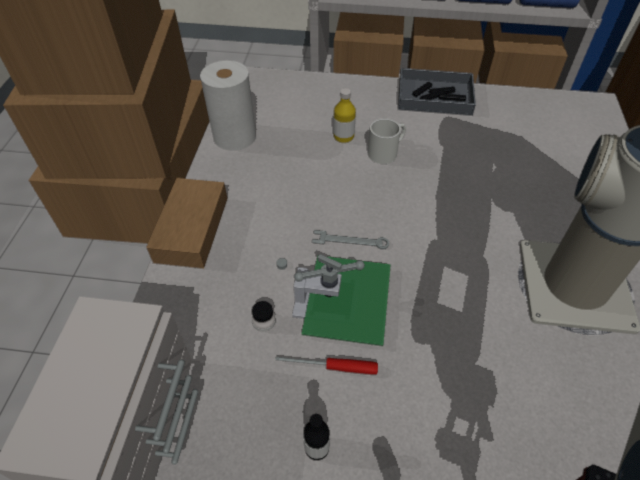

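The top view shows the clamp near (275,238), with the green glass around it. The nut's balls are at about (269,214) and (278,270). In the side view the clamp is near (325,280). I'll zoom in on both.

```bash
python3 - <<'E'
import cv2,numpy as np
a=cv2.imread("pics/top0.png")[195:295,225:325]; b=cv2.imread("pics/side0.png")[240:320,280:380]
a=cv2.resize(a,(400,400),interpolation=3);b=cv2.resize(b,(400,320),interpolation=3)
b=cv2.copyMakeBorder(b,0,80,0,0,0)
cv2.imwrite("pics/crop0.png",np.hstack([a,b]))
E
```

```text
(no output)
```

View pics/crop0.png

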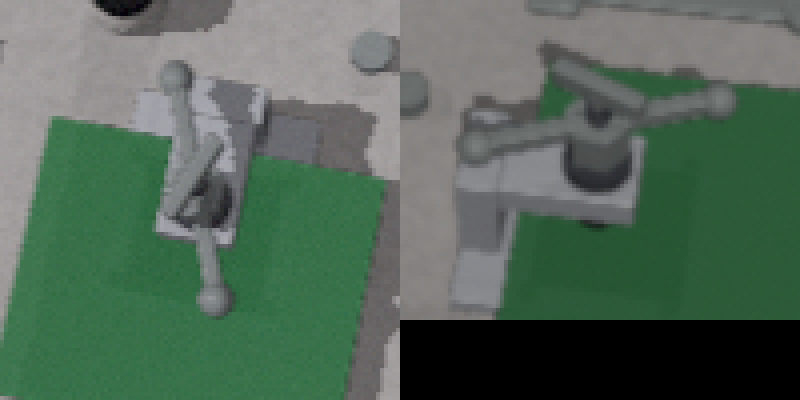

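The crop shows the balls and both ends of the tee clearly. In the top view the balls are at about (269,214) and (278.5,270), and the tee ends at (278,230.5) and (269,248). In the side view the balls are at (299,276) and (360,265), and the tee ends at (319.5,257.5) and (339,267.5).

```bash
cat > geo.py <<'E'
import numpy as np, cv2
def load(n):
    d=np.load(n); return d
def ray(d,u,v):
    R,t=d["R"],d["t"]; c=-R.T@t
    w=R.T@np.array([(u-d["cx"])/d["fx"],(v-d["cy"])/d["fy"],1.]); return c,w/np.linalg.norm(w)
def onz(d,u,v,z):
    c,w=ray(d,u,v); return c+w*(z-c[2])/w[2]
def tri(d1,p1,d2,p2):
    c1,w1=ray(d1,*p1);c2,w2=ray(d2,*p2)
    s=np.linalg.lstsq(np.c_[w1,-w2],c2-c1,rcond=None)[0]
    a,b=c1+s[0]*w1,c2+s[1]*w2; return (a+b)/2,np.linalg.norm(a-b)
E
python3 - <<'E'
from geo import *
T=load("top0.npz");S=load("side0.npz")
f=tri(T,(269,214),S,(299,276.2)); n=tri(T,(278.4,270),S,(359.8,265))
print("balls",f,n,"mid",(f[0]+n[0])/2,"len",np.linalg.norm(f[0]-n[0]))
# tee ends: near (low x) / far
for a,b in (((278,230.5),(319.5,257.5)),((268.7,248),(339.2,267.5)),((278,230.5),(339.2,267.5)),((268.7,248),(319.5,257.5))): print("tee",tri(T,a,S,b))
# glass mask
for d in (T,S):
    h=cv2.cvtColor(d["img"],cv2.COLOR_RGB2HSV); m=cv2.inRange(h,(40,90,30),(85,255,255))
    c=max(cv2.findContours(m,0,1)[0],key=cv2.contourArea); r=cv2.minAreaRect(c)
    P=np.array([onz(d,*p,23) for p in cv2.boxPoints(r)]); print("glass",P.round(1).tolist())
E
```

```text
balls (array([589.42029139, 125.65169039, 105.77946506]), np.float64(1.2685509682471579)) (array([471.75655282,  83.45177957, 106.15590112]), np.float64(0.07632038577604852)) mid [530.58842211 104.55173498 105.96768309] len 125.00291816663865
tee (array([551.29091415,  96.69574059, 134.91076593]), np.float64(0.5919259395417535))
tee (array([511.46849422, 110.26224088, 127.33273247]), np.float64(0.921525610222347))
tee (array([531.96459285, 101.17631507, 123.65280717]), np.float64(42.447603799336925))
tee (array([530.01739561, 107.24366366, 143.72160975]), np.float64(41.23597050746901))
glass [[410.8, 206.9, 23.0], [575.4, 207.6, 23.0], [569.1, 5.7, 23.0], [405.5, 10.1, 23.0]]
glass [[573.9, 208.5, 23.0], [582.4, 5.7, 23.0], [401.2, 11.1, 23.0], [412.5, 210.6, 23.0]]
```

The axis is at about (531, 104). The bar centre is at z = 106, so the nut is about 9 mm above the boss. The bar span of 125 mm agrees with the 124 mm given. The tee lies along about -19°, so the tool yaw already suits it. I'll move over it now.

```bash
for i in 1 2 3 4; do python3 -m jog '{"segments":[[-23.6, -18.1, 0, 0, 0, 0], [-23.6, -18.1, 0, 0, 0, 0], [-23.6, -18.1, 0, 0, 0, 0], [-23.6, -18.1, 0, 0, 0, 0], [-23.6, -18.1, 0, 0, 0, 0]]}'; done; python3 -m jog '{"segments":[[0, 0, 0, 0, 0, 0], [0, 0, 0, 0, 0, 0], [0, 0, 0, 0, 0, 0]]}'
python3 - <<'E'
from workcell import status, eyes
import cv2,numpy as np
o=status.get_obs(); print({k:np.round(v,3) for k,v in o.items()})
d=eyes.get_image("wrist"); cv2.imwrite("pics/w1.png",d["img"][:,:,::-1]); np.savez("w1.npz",**d)
print(d["fx"],d["cx"],d["cy"],d["R"].round(3).tolist(),(-d["R"].T@d["t"]).round(1))
E
```

```text
t: 0.52
ee_pos: [277.5, 470.5, 222.3]
orientation: [-0.49, -3.103, 0.001]
ft_force: [-0.1, -0.2, 0.4]
width: 87.9
grasp_force: 0.0
t: 0.93
ee_pos: [361.9, 348.0, 222.5]
orientation: [-0.491, -3.103, 0.001]
ft_force: [1.0, 0.5, -0.4]
width: 88.0
grasp_force: 0.0
t: 1.35
ee_pos: [446.2, 225.5, 222.5]
orientation: [-0.491, -3.103, 0.0]
ft_force: [1.0, 0.4, -0.2]
width: 87.5
grasp_force: 0.0
t: 1.77
ee_pos: [530.5, 103.0, 222.4]
orientation: [-0.491, -3.102, 0.0]
ft_force: [-0.0, 0.6, -0.9]
width: 87.7
grasp_force: 0.0
t: 2.02
ee_pos: [529.4, 104.6, 222.3]
orientation: [-0.492, -3.102, 0.0]
ft_force: [-0.4, 0.0, -0.5]
width: 87.6
grasp_force: 0.0
{'t': np.float64(2.017), 'qpos': array([ 0.173,  0.3  ,  1.819,  0.   ,  1.025, -1.084]), 'qvel': array([ 0.02 , -0.006,  0.007, -0.002,  0.   , -0.002]), 'joint_torque': array([-9.7100e-01, -4.5185e+01, -2.6351e+01, -2.9000e-02,  4.2000e-02,
       -1.6000e-02]), 'ee_pos': array([529.446, 104.617, 222.278]), 'orientation': array([-0.492, -3.102,  0.   ]), 'ft_force': array([-0.422,  0.009, -0.489]), 'moment': array([ 0.024, -0.003, -0.012]), 'grasp_force': np.float64(0.0), 'width': np.float64(87.615)}
371.64829954431775 313.25758940508786 237.1799873560029 [[0.309, 0.951, -0.001], [0.907, -0.294, 0.301], [0.286, -0.093, -0.954]] [450.8 130.4 384.9]
```

View pics/w1.png

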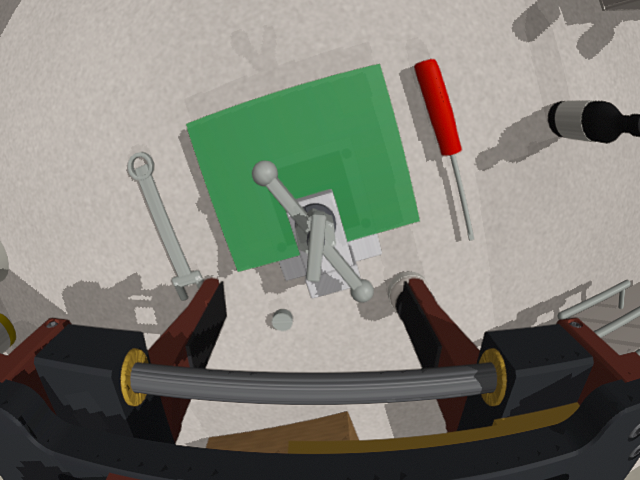

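The wrist view shows the balls at (264,173) and (363,291). The tee bar runs from about (321,218) to (314,281), nearly square to the closing line.

```bash
cat >> geo.py <<'E'
def fonz(d,u,v,z):
    p=np.array([u-d["cx"],v-d["cy"]]); r=np.hypot(*p); a=r/d["fx"]
    w=d["R"].T@np.array([*(p/r*np.sin(a)),np.cos(a)]); c=-d["R"].T@d["t"]
    return c+w*(z-c[2])/w[2]
E
python3 - <<'E'
from geo import *
W=load("w1.npz")
a,b=fonz(W,264,173,106),fonz(W,363,291,106); print(a,b,(a+b)/2,np.linalg.norm(a-b))
a,b=fonz(W,322,216,141),fonz(W,314.5,281,141); print(a,b,(a+b)/2,np.linalg.norm(a-b),np.degrees(np.arctan2((b-a)[1],(b-a)[0])))
cv2.imwrite("pics/w1c.png",cv2.resize(W["img"][190:310,250:390,::-1],(700,600),interpolation=3))
z=W["range_z"]; print(z[225:285:8,306:328:3].round())
E
```

```text
[474.35422528  83.33109914 106.        ] [592.07828683 128.05990425 106.        ] [533.21625606 105.6955017  106.        ] 125.93498590438914
[511.41334898 116.78067268 141.        ] [555.54605698  97.16453957 141.        ] [533.47970298 106.97260613 141.        ] 48.29584447899976 -23.964219444751333
[[283. 283. 253. 253. 253. 251. 252. 284.]
 [285. 278. 254. 253. 255. 254. 256. 285.]
 [287. 258. 255. 255. 256. 256. 273. 288.]
 [291. 258. 258. 258. 257. 257. 289. 288.]
 [336. 259. 259. 259. 259. 261. 336. 291.]
 [338. 261. 261. 261. 260. 264. 338. 337.]
 [275. 262. 262. 263. 263. 339. 340. 338.]
 [341. 263. 266. 265. 265. 340. 340. 339.]]
```

View pics/w1c.png

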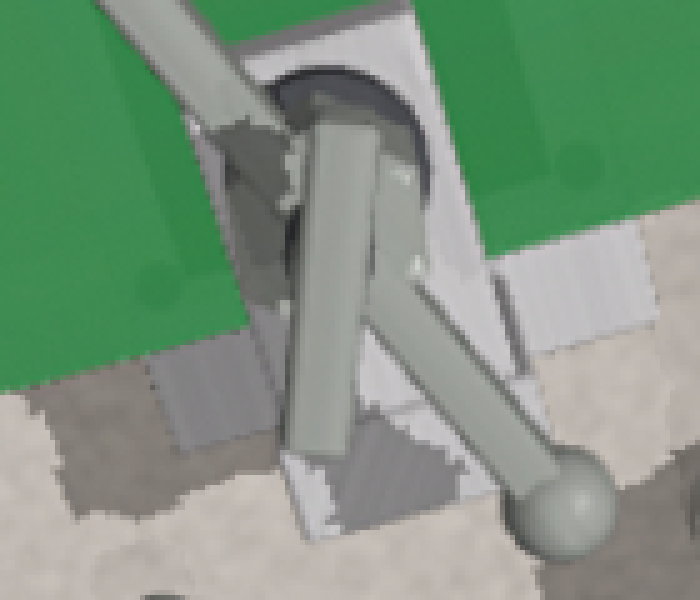

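The crop gives the tee ends at (319.4,214.6) and (313.8,280.4), so its angle is about -22°. The centre is at about (532.5, 105.3) averaged over the views. I'll descend with a small yaw trim, then grip.

```bash
python3 -m jog '{"segments":[[-2.6, 1.3, 20, 0, 0, 0.075], [0, 0, 20, 0, 0, 0], [0, 0, 20, 0, 0, 0], [0, 0, 20, 0, 0, 0], [0, 0, 0, 0, 0, 0]]}' 60; python3 -m jog '{"segments":[[0, 0, 10, 0, 0, 0], [0, 0, 8, 0, 0, 0], [0, 0, 0, 0, 0, 0], [0, 0, 0, 0, 0, 0]]}' 30
python3 -m jog '{"segments":[[0, 0, 0, 0, 0, 0], [0, 0, 0, 0, 0, 0]]}' 20
python3 - <<'E'
from workcell import status, eyes
import cv2,numpy as np
o=status.get_obs(); print({k:np.round(o[k],3) for k in ("ee_pos","orientation","ft_force","moment","width")})
d=eyes.get_image("wrist"); cv2.imwrite("pics/w2.png",d["img"][150:450,120:520,::-1]); np.savez("w2.npz",**d)
E
```

```text
t: 2.48
ee_pos: [529.8, 105.7, 139.5]
orientation: [-0.603, -3.077, 0.003]
ft_force: [-1.0, -0.6, -0.4]
width: 60.5
grasp_force: 0.0
t: 2.82
ee_pos: [533.0, 105.1, 124.9]
orientation: [0.606, 3.082, 0.0]
ft_force: [1.0, 0.6, 1.3]
width: 36.7
grasp_force: 0.0
t: 2.98
ee_pos: [533.5, 105.0, 125.4]
orientation: [0.607, 3.081, 0.001]
ft_force: [0.4, -0.5, 0.2]
width: 23.6
grasp_force: 0.0
{'ee_pos': array([533.476, 104.965, 125.415]), 'orientation': array([6.070e-01, 3.081e+00, 1.000e-03]), 'ft_force': array([ 0.446, -0.526,  0.213]), 'moment': array([ 0.023,  0.029, -0.016]), 'width': np.float64(23.616)}
```

View pics/w2.png

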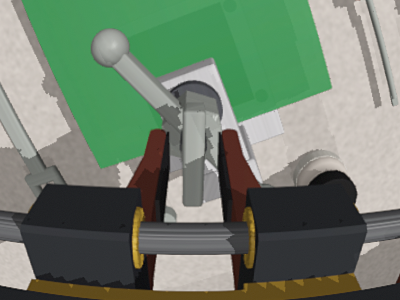

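In the crop the tee bar at x≈194 lies midway between the fingers (165 and 225) and parallel to them. I'll close on it.

```bash
python3 -m jog '{"segments":[[0, 0, 2, 0, 0, 0], [0, 0, 0, 0, 0, 0], [0, 0, 0, 0, 0, 0], [0, 0, 0, 0, 0, 0], [0, 0, 0, 0, 0, 0]]}' 4; python3 -m jog '{"segments":[[0, 0, 0, 0, 0, 0], [0, 0, 0, 0, 0, 0]]}'
cat > st.py <<'E'
from workcell import status
import numpy as np
from scipy.spatial.transform import Rotation as R
o=status.get_obs(); x=R.from_rotvec(o["orientation"]).as_matrix()[:,0]
print("t",round(o["t"],2),"pos",o["ee_pos"].round(1),"xdir",round(np.arctan2(x[1],x[0]),3),"F",o["ft_force"].round(1),"M",o["moment"].round(3),"tq6",round(o["joint_torque"][5],3),"w",round(o["width"],1),"g",round(o["grasp_force"],1))
E
python3 st.py
```

```text
t: 3.45
ee_pos: [533.1, 104.9, 122.8]
orientation: [0.607, 3.082, 0.0]
ft_force: [1.3, 0.4, 0.2]
width: 11.0
grasp_force: 30.0
t: 3.62
ee_pos: [533.1, 104.9, 122.8]
orientation: [0.607, 3.082, 0.0]
ft_force: [1.2, 0.8, 0.8]
width: 10.8
grasp_force: 30.0
t 3.62 pos [533.1 104.9 122.8] xdir 2.753 F [1.2 0.8 0.8] M [ 0.113 -0.065  0.037] tq6 -0.006 w 10.8 g 30.0
```

```bash
python3 -m jog '{"segments":[[0, 0, 0.25, 0, 0, 0.1], [0, 0, 0.25, 0, 0, 0.1], [0, 0, 0, 0, 0, 0]]}' >/dev/null; python3 st.py;  python3 -m jog '{"segments":[[0, 0, 0.25, 0, 0, 0.1], [0, 0, 0.25, 0, 0, 0.1], [0, 0, 0, 0, 0, 0]]}' >/dev/null; python3 st.py
```

```text
t 3.87 pos [533.  104.8 122.2] xdir 2.549 F [ 0.8 -1.3  1.5] M [-0.119 -0.1   -0.014] tq6 1.353 w 10.9 g 30.0
t 4.12 pos [532.9 104.7 121.7] xdir 2.352 F [ 0.7 -1.5  1.3] M [-0.188 -0.019  0.043] tq6 1.36 w 10.8 g 30.0
```

```bash
python3 -m jog '{"segments":[[0, 0, 0.25, 0, 0, 0.1], [0, 0, 0, 0, 0, 0]]}' >/dev/null; python3 st.py; python3 -m jog '{"segments":[[0, 0, 0, 0, 0, 0]]}' >/dev/null; python3 st.py;  python3 -m jog '{"segments":[[0, 0, 0.25, 0, 0, 0.1], [0, 0, 0, 0, 0, 0]]}' >/dev/null; python3 st.py; python3 -m jog '{"segments":[[0, 0, 0, 0, 0, 0]]}' >/dev/null; python3 st.py
```

```text
t 4.28 pos [532.8 104.6 121.5] xdir 2.254 F [ 0.3 -2.6  1.1] M [-0.42   0.073 -0.047] tq6 1.157 w 10.8 g 30.0
t 4.37 pos [532.9 104.6 121.5] xdir 2.259 F [-0.8 -2.4  2.2] M [-0.454  0.124 -0.057] tq6 0.239 w 11.1 g 30.0
t 4.53 pos [532.8 104.6 121.2] xdir 2.154 F [-1.3 -3.   2.8] M [-0.582  0.076 -0.056] tq6 1.128 w 10.9 g 30.0
t 4.62 pos [532.8 104.7 121.2] xdir 2.158 F [-0.5 -3.9  3. ] M [-0.601  0.23  -0.021] tq6 0.238 w 10.8 g 30.0
```

```bash
python3 -m jog '{"segments":[[0, 0, 0.25, 0, 0, 0.1], [0, 0, 0, 0, 0, 0]]}' >/dev/null; python3 st.py; python3 -m jog '{"segments":[[0, 0, 0, 0, 0, 0]]}' >/dev/null; python3 st.py;  python3 -m jog '{"segments":[[0, 0, 0.25, 0, 0, 0.1], [0, 0, 0, 0, 0, 0]]}' >/dev/null; python3 st.py; python3 -m jog '{"segments":[[0, 0, 0, 0, 0, 0]]}' >/dev/null; python3 st.py
```

```text
t 4.78 pos [532.7 104.6 120.9] xdir 2.054 F [-1.1 -3.7  3.7] M [-0.725  0.283 -0.068] tq6 1.127 w 11.0 g 30.0
t 4.87 pos [532.8 104.6 120.9] xdir 2.058 F [-1.5 -3.7  2.5] M [-0.756  0.294 -0.034] tq6 0.238 w 10.7 g 30.0
t 5.03 pos [532.7 104.6 120.7] xdir 1.954 F [-2.6 -4.3  5.1] M [-0.832  0.386  0.003] tq6 1.126 w 11.0 g 30.0
t 5.12 pos [532.7 104.7 120.7] xdir 1.958 F [-1.4 -5.4  4.7] M [-0.852  0.458 -0.006] tq6 0.148 w 11.1 g 30.0
```

```bash
for i in 1 2 3; do python3 -m jog '{"segments":[[0, 0, 0.13, 0, 0, 0.05], [0, 0, 0, 0, 0, 0]]}' >/dev/null; python3 st.py; python3 -m jog '{"segments":[[0, 0, 0, 0, 0, 0]]}' >/dev/null; python3 st.py; done
```

```text
t 5.28 pos [532.7 104.6 120.5] xdir 1.906 F [-2.6 -4.9  4.8] M [-0.917  0.504 -0.009] tq6 0.531 w 10.7 g 30.0
t 5.37 pos [532.6 104.6 120.5] xdir 1.908 F [-3.1 -3.6  4.9] M [-0.881  0.46  -0.054] tq6 0.073 w 11.0 g 30.0
t 5.53 pos [532.6 104.6 120.4] xdir 1.856 F [-2.  -5.   4.5] M [-0.982  0.476 -0.025] tq6 0.532 w 10.7 g 30.0
t 5.62 pos [532.6 104.6 120.4] xdir 1.858 F [-3.7 -5.5  4.9] M [-0.95   0.483 -0.011] tq6 0.074 w 11.1 g 30.0
t 5.78 pos [532.6 104.6 120.4] xdir 1.806 F [-3.3 -5.   6.1] M [-0.958  0.573  0.049] tq6 0.591 w 10.9 g 30.0
t 5.87 pos [532.6 104.6 120.4] xdir 1.809 F [-3.8 -5.3  5.9] M [-0.889  0.564  0.034] tq6 0.131 w 10.9 g 30.0
```

```bash
for i in 1 2 3; do python3 -m jog '{"segments":[[0, 0, 0.13, 0, 0, 0.05], [0, 0, 0, 0, 0, 0]]}' >/dev/null; python3 -m jog '{"segments":[[0, 0, 0, 0, 0, 0]]}' >/dev/null; python3 st.py; done
```

```text
t 6.12 pos [532.5 104.6 120.3] xdir 1.759 F [-3.2 -5.2  6.2] M [-0.994  0.643  0.091] tq6 0.202 w 10.9 g 30.0
t 6.37 pos [532.6 104.6 120.3] xdir 1.709 F [-4.4 -4.7  8.7] M [-0.953  0.712  0.197] tq6 0.268 w 10.5 g 30.0
t 6.62 pos [532.5 104.6 120.3] xdir 1.659 F [-3.7 -6.2  9.6] M [-0.984  0.82   0.189] tq6 0.349 w 11.1 g 30.1
```

The torque has risen steadily to about 0.25 N m, so the foot is bearing. I'll release, rise, and look.

```bash
python3 -m jog '{"segments":[[0, 0, 0, 0, 0, 0], [0, 0, 0, 0, 0, 0], [0, 0, 0, 0, 0, 0], [0, 0, 0, 0, 0, 0]]}' 50; python3 st.py; python3 -m jog '{"segments":[[0, 0, -20, 0, 0, 0], [0, 0, -20, 0, 0, 0], [0, 0, -20, 0, 0, 0], [0, 0, -20, 0, 0, 0], [0, 0, 0, 0, 0, 0]]}' 88;  python3 -m jog '{"segments":[[0, 0, 0, 0, 0, 0], [0, 0, 0, 0, 0, 0]]}'
python3 st.py
python3 - <<'E'
from workcell import status, eyes
import cv2,numpy as np
print(status.get_obs()["qpos"].round(3))
d=eyes.get_image("wrist"); cv2.imwrite("pics/w3.png",d["img"][:,:,::-1]); np.savez("w3.npz",**d)
print(d["R"].round(3).tolist(),(-d["R"].T@d["t"]).round(1))
E
```

```text
t: 6.95
ee_pos: [533.2, 105.2, 119.7]
orientation: [-2.126, -2.312, -0.001]
ft_force: [-0.1, 0.3, 0.4]
width: 34.0
grasp_force: 0.0
t 6.95 pos [533.2 105.2 119.7] xdir 1.655 F [-0.1  0.3  0.4] M [-0.063  0.054 -0.061] tq6 -0.033 w 34.0 g 0.0
t: 7.37
ee_pos: [535.3, 105.5, 203.4]
orientation: [2.125, 2.309, 0.008]
ft_force: [0.3, -0.1, -0.4]
width: 66.8
grasp_force: 0.0
t: 7.53
ee_pos: [532.5, 104.9, 199.2]
orientation: [-2.127, -2.311, 0.001]
ft_force: [0.2, 0.8, -0.4]
width: 80.7
grasp_force: 0.0
t 7.53 pos [532.5 104.9 199.2] xdir 1.653 F [ 0.2  0.8 -0.4] M [-0.105  0.096  0.033] tq6 -0.009 w 80.7 g 0.0
[0.173 0.334 1.831 0.    0.977 0.09 ]
[[0.997, 0.083, -0.001], [0.079, -0.95, 0.302], [0.024, -0.301, -0.953]] [526.1 188.  361.7]
```

View pics/w3.png

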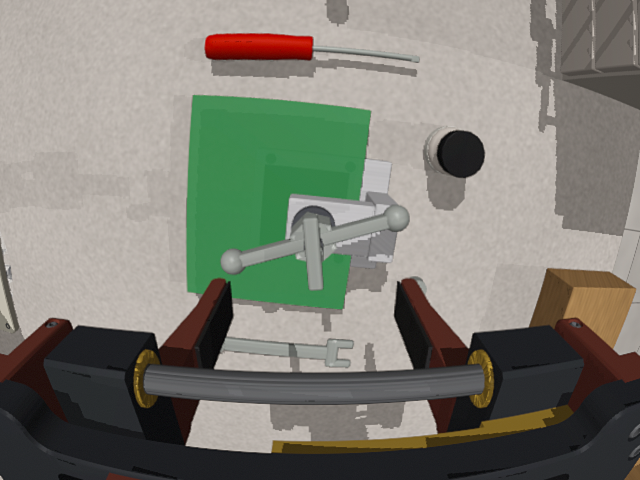

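The tee is released. The nut's balls are at (233,261) and (397,217) in this view. I'll push the near ball round with the closed fingertip, rotating the tool with it, and work out the start pose next.

```bash
python3 - <<'E'
from geo import *
from workcell import status
W=load("w3.npz")
a,b=fonz(W,233,261,106),fonz(W,397,217.5,106); th=np.arctan2(*(a-b)[1::-1])%(2*np.pi)
print(a,b,(a+b)/2,np.linalg.norm(a-b),th)
ax=np.array([532.5,104.8]); p=status.get_obs()["ee_pos"]
r=th+0.3; u=np.array([np.cos(r),np.sin(r)]); t=np.array([-u[1],u[0]])
T=ax+56*u+23.5*t; dw=T-p[:2]
x=np.array([np.cos(1.655),np.sin(1.655)]); y=np.array([x[1],-x[0]])
print("target",T,"xdir",r,"rot",r-1.655,"tool delta",dw@x,dw@y,p)
E
```

```text
[474.26736328  83.58554054 106.        ] [591.7292855 127.1451315 106.       ] [532.99832439 105.36533602 106.        ] 125.2786539506254 3.496711309679922
target [502.41081751  52.04688543] xdir 3.796711309679922 rot 2.1417113096799216 tool delta -50.09030884971735 -34.16535408142765 [532.24231698 104.83317247 198.7442092 ]
```

```bash
python3 -m jog '{"segments":[[-25, -17.1, 0, 0, 0, 0], [-25, -17.1, 0, 0, 0, 0], [0, 0, 0, 0, 0, -0.125], [0, 0, 0, 0, 0, -0.125], [0, 0, 0, 0, 0, -0.125]]}' 0 >/dev/null
for i in 1 2; do python3 -m jog '{"segments":[[0, 0, 0, 0, 0, -0.125], [0, 0, 0, 0, 0, -0.125], [0, 0, 0, 0, 0, -0.125], [0, 0, 0, 0, 0, -0.125], [0, 0, 0, 0, 0, -0.125]]}'>/dev/null; done
python3 -m jog '{"segments":[[0, 0, 0, 0, 0, -0.125], [0, 0, 0, 0, 0, -0.125], [0, 0, 0, 0, 0, -0.125], [0, 0, 0, 0, 0, -0.125], [0, 0, 0, 0, 0, -0.017]]}'>/dev/null
python3 -m jog '{"segments":[[0, 0, 0, 0, 0, 0], [0, 0, 0, 0, 0, 0], [0, 0, 0, 0, 0, 0]]}' >/dev/null; python3 st.py
python3 - <<'E'
from workcell import status, eyes
import cv2,numpy as np
print(status.get_obs()["qpos"].round(3))
d=eyes.get_image("wrist"); cv2.imwrite("pics/w4.png",d["img"][:,:,::-1])
E
```

```text
t 9.5 pos [502.8  52.2 199.5] xdir -2.491 F [ 0.3  0.3 -0.1] M [0.033 0.037 0.022] tq6 0.021 w 0.5 g 0.0
[ 0.08   0.28   1.91   0.     0.953 -2.142]
```

View pics/w4.png

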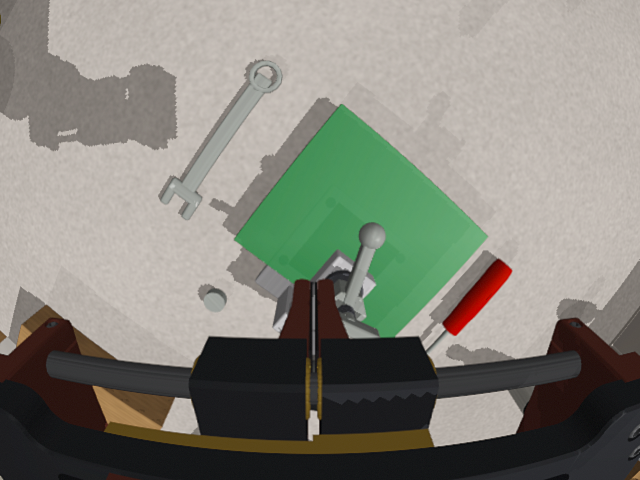

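The closed fingertip is at (313,282) and the near ball at (371,236), on the tool's +y side with a clear gap. I'll descend beside it and start pushing.

```bash
python3 -m jog '{"segments":[[0, 0, 25, 0, 0, 0], [0, 0, 25, 0, 0, 0], [0, 0, 25, 0, 0, 0], [0, 0, 25, 0, 0, 0], [0, 0, 0, 0, 0, 0]]}' >/dev/null;python3 -m jog '{"segments":[[0, 0, 0, 0, 0, 0]]}' >/dev/null; python3 st.py
for i in 1 2 3; do python3 -m jog '{"segments":[[2.49, 7.17, 0.1, 0, 0, 0.125], [0, 0, 0, 0, 0, 0]]}'>/dev/null; python3 st.py; done
```

```text
t 10.05 pos [502.1  52.2  99.2] xdir -2.489 F [ 0.1 -0.9 -0.1] M [ 0.114 -0.016  0.018] tq6 0.012 w 0.7 g 0.0
t 10.22 pos [496.8  56.8 101.1] xdir -2.619 F [-0.5 -0.6  0.2] M [0.073 0.04  0.018] tq6 1.632 w 0.4 g 0.0
t 10.38 pos [491.2  61.8 101.1] xdir -2.74 F [ 0.1  0.  -0. ] M [0.019 0.044 0.062] tq6 1.692 w 0.4 g 0.0
t 10.55 pos [486.1  67.3 100.7] xdir -2.863 F [-0.2 -0.6 -0.2] M [ 0.072 -0.044  0.02 ] tq6 1.719 w 0.3 g 0.0
```

```bash
python3 -m jog '{"segments":[[2.49, 7.17, 0.318, 0, 0, 0.125], [2.49, 7.17, 0.318, 0, 0, 0.125], [2.49, 7.17, 0.318, 0, 0, 0.125], [2.49, 7.17, 0.318, 0, 0, 0.125]]}'>/dev/null; python3 st.py
python3 - <<'E'
from workcell import status, eyes
import cv2,numpy as np
d=eyes.get_image("top");s=eyes.get_image("side")
a=d["img"][180:300,210:330,::-1]; b=s["img"][230:330,270:390,::-1]
b=cv2.copyMakeBorder(b,0,20,0,0,0)
cv2.imwrite("pics/p5.png",cv2.resize(np.hstack([a,b]),(800,400),interpolation=3))
E
python3 st.py
```

```text
t 10.88 pos [474.   94.3  99.1] xdir 2.922 F [-0.7 -0.8  0.8] M [-0.097 -0.009 -0.031] tq6 -2.241 w 0.4 g 0.5
t 10.98 pos [474.   94.8  99. ] xdir 2.926 F [-0.7  0.3 -0.1] M [-0.028  0.017 -0.01 ] tq6 1.863 w 0.3 g 0.0
```

View pics/p5.png

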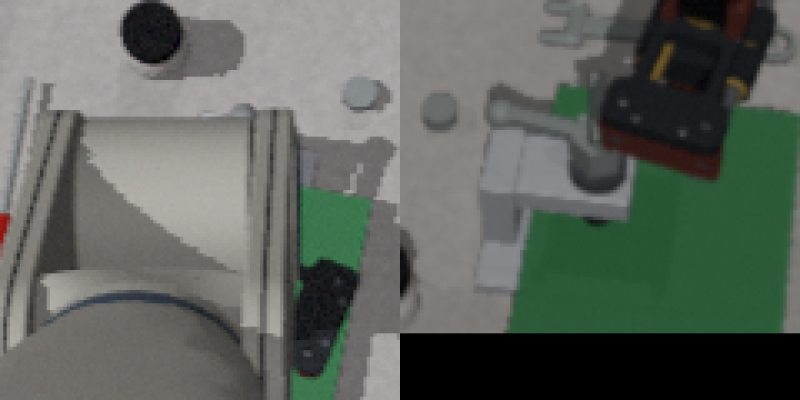

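The side crop shows the far ball moved from (299,276) to about (298,263), so the nut is turning with the fingertip. I'll carry on.

```bash
for i in 1 2 3; do python3 -m jog '{"segments":[[2.49, 7.17, 0.318, 0, 0, 0.125], [2.49, 7.17, 0.318, 0, 0, 0.125], [2.49, 7.17, 0.318, 0, 0, 0.125], [2.49, 7.17, 0.318, 0, 0, 0.125], [2.49, 7.17, 0.318, 0, 0, 0.125]]}'>/dev/null; python3 st.py; done; python3 -m jog '{"segments":[[0, 0, 0, 0, 0, 0], [0, 0, 0, 0, 0, 0]]}'>/dev/null; python3 st.py; python3 - <<'E'
import numpy as np
from workcell import status
o=status.get_obs(); print(o["qpos"].round(3))
a=1.05;r=np.array([np.cos(a),np.sin(a)]);t=np.array([-r[1],r[0]]);print(np.array([532.5,104.8])+56*r+23.5*t)
E
```

```text
t 11.4 pos [478.9 131.2  97.2] xdir 2.299 F [ 0.6 -1.1  0.9] M [-0.22   0.034  0.037] tq6 -2.167 w 0.6 g 0.4
t 11.82 pos [504.8 158.2  95.5] xdir 1.674 F [-1.3 -0.1 -1.1] M [-0.151  0.158 -0.024] tq6 -2.025 w 0.6 g 0.4
t 12.23 pos [541.6 164.8  93.8] xdir 1.049 F [-1.1 -0.3 -0.4] M [-0.049  0.254 -0.001] tq6 -1.895 w 0.6 g 0.4
t 12.4 pos [541.6 164.8  93.8] xdir 1.054 F [ 0.6 -0.5 -0.1] M [-0.105  0.1   -0.091] tq6 0.349 w 0.5 g 0.0
[ 0.274  0.518  1.841 -0.     0.783  0.791]
[539.97953288 165.06862026]
```

```bash
for i in 1 2 3 4; do python3 -m jog '{"segments":[[1.1, 2.83, 0.127, 0, 0, 0.05], [1.1, 2.83, 0.127, 0, 0, 0.05], [0, 0, 0, 0, 0, 0]]}'>/dev/null; python3 st.py; done
python3 - <<'E'
from workcell import status, eyes
import cv2,numpy as np
d=eyes.get_image("top");s=eyes.get_image("side"); np.savez("top6.npz",**d);np.savez("side6.npz",**s)
a=d["img"][180:300,210:330,::-1]; b=s["img"][230:330,270:390,::-1]
b=cv2.copyMakeBorder(b,0,20,0,0,0)
cv2.imwrite("pics/p6.png",cv2.resize(np.hstack([a,b]),(800,400),interpolation=3))
E
```

```text
t 12.65 pos [547.  163.8  93.4] xdir 0.95 F [ 0.6 -0.5 -0.9] M [-0.094  0.103  0.003] tq6 0.676 w 0.5 g 0.0
t 12.9 pos [552.8 162.2  93.2] xdir 0.849 F [-0.2  0.3 -0.4] M [-0.069  0.102 -0.035] tq6 0.669 w 0.7 g 0.0
t 13.15 pos [558.4 160.1  92.9] xdir 0.749 F [ 0.5 -0.9  0.7] M [-0.016  0.121 -0.067] tq6 0.663 w 0.9 g 0.0
t 13.4 pos [563.9 157.3  92.6] xdir 0.648 F [ 0.5 -0.  -0.1] M [-0.089  0.146 -0.033] tq6 0.657 w 0.6 g 0.0
```

View pics/p6.png

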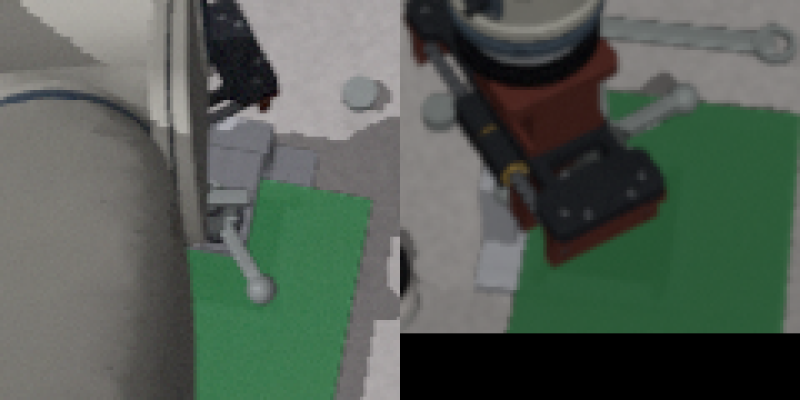

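The free ball is visible at about (288,266.4) in the top view and (355.2,258.8) in the side view. I'll triangulate it to see how much travel is left.

```bash
python3 - <<'E'
from geo import *
T=load("top6.npz");S=load("side6.npz")
p,e=tri(T,(288,266.4),S,(355.2,258.8)); d=p[:2]-[531.5,104.8]
print(p,e,np.hypot(*d),np.arctan2(d[1],d[0])+np.pi)
E
```

```text
[482.95379534  64.96328075 101.01139219] 1.2105727006576623 62.79887090842284 0.6871726628444619
```

```bash
for i in 1 2 3 4 5 6 7; do python3 -m jog '{"segments":[[1.1, 2.83, 0.127, 0, 0, 0.05], [0, 0, 0, 0, 0, 0]]}'>/dev/null; python3 st.py; done
```

```text
t 13.67 pos [566.4 155.8  92.5] xdir 0.597 F [ 0.4  0.6 -0.2] M [-0.005  0.139 -0.002] tq6 0.535 w 0.2 g 0.1
t 13.83 pos [569.  154.   92.3] xdir 0.547 F [ 0.6 -0.5  0.4] M [-0.007  0.148  0.007] tq6 0.547 w 0.2 g 0.1
t 14.0 pos [571.4 152.2  92.2] xdir 0.497 F [-0.3 -0.4  0.4] M [-0.061  0.102 -0.006] tq6 0.545 w 0.5 g 0.0
t 14.17 pos [573.7 150.2  92. ] xdir 0.447 F [ 0.6 -0.1 -0.2] M [-0.038  0.125  0.042] tq6 0.544 w 0.1 g 0.0
t 14.33 pos [575.9 148.1  91.9] xdir 0.397 F [1.2 0.6 0.6] M [-0.045  0.092  0.033] tq6 0.543 w 0.5 g 0.0
t 14.5 pos [578.  145.9  91.8] xdir 0.347 F [-0.4  0.5  0.6] M [0.003 0.153 0.016] tq6 0.541 w 0.3 g 0.0
t 14.67 pos [580.  143.6  91.7] xdir 0.297 F [0.  0.3 0.3] M [-0.069  0.144 -0.002] tq6 0.54 w 0.3 g 0.0
```

```bash
for i in 1 2 3; do python3 -m jog '{"segments":[[1.1, 2.83, 0.127, 0, 0, 0.05], [0, 0, 0, 0, 0, 0]]}'>/dev/null; python3 st.py; done
```

```text
t 14.83 pos [581.9 141.2  91.5] xdir 0.247 F [ 0.1 -0.  -0.7] M [0.02  0.134 0.012] tq6 0.539 w 0.4 g 0.0
t 15.0 pos [583.6 138.7  91.4] xdir 0.197 F [-0.9 -0.1 -0.5] M [-0.013  0.128  0.011] tq6 0.538 w 0.6 g 0.0
t 15.17 pos [585.2 136.2  91.3] xdir 0.147 F [ 0.3 -0.5 -0.9] M [-0.091  0.096 -0.026] tq6 0.537 w 0.6 g 0.0
```

```bash
for i in 1 2 3 4; do python3 -m jog '{"segments":[[0.55, 1.42, 0.06, 0, 0, 0.025], [0, 0, 0, 0, 0, 0]]}'>/dev/null; python3 st.py; done
```

```text
t 15.33 pos [585.9 134.9  91.2] xdir 0.121 F [ 0.7  0.7 -0. ] M [0.094 0.161 0.024] tq6 0.212 w 0.5 g 0.2
t 15.5 pos [586.7 133.5  91.1] xdir 0.094 F [-0.8  0.4  0.2] M [ 0.087  0.206 -0.001] tq6 0.222 w 0.2 g 0.3
t 15.67 pos [587.4 132.1  91.1] xdir 0.068 F [-0.4  1.1 -0. ] M [0.03  0.146 0.036] tq6 0.233 w 0.2 g 0.3
t 15.83 pos [588.1 130.7  91. ] xdir 0.043 F [-0.6  1.   0.4] M [ 0.116  0.149 -0.047] tq6 0.237 w 0.4 g 0.2
```

```bash
for i in 1 2 3 4; do python3 -m jog '{"segments":[[0.55, 1.42, 0.06, 0, 0, 0.025], [0, 0, 0, 0, 0, 0]]}'>/dev/null; python3 st.py; done
```

```text
t 16.0 pos [588.7 129.2  91. ] xdir 0.018 F [-0.1  0.4  0.1] M [ 0.052  0.131 -0.032] tq6 0.239 w 0.8 g 0.2
t 16.17 pos [589.3 127.8  90.9] xdir -0.007 F [-0.7  1.1  0.2] M [0.059 0.186 0.003] tq6 0.239 w 0.4 g 0.2
t 16.33 pos [589.8 126.4  90.8] xdir -0.032 F [-0.1 -0.4 -0.3] M [-0.007  0.167  0.034] tq6 0.24 w 0.3 g 0.2
t 16.5 pos [590.4 125.   90.8] xdir -0.057 F [-0.1  0.4 -0.3] M [ 0.041  0.147 -0.008] tq6 0.24 w 0.4 g 0.2
```

```bash
for i in 1 2; do python3 -m jog '{"segments":[[0.55, 1.42, 0.06, 0, 0, 0.025], [0, 0, 0, 0, 0, 0]]}'>/dev/null; python3 st.py; done
```

```text
t 16.67 pos [590.8 123.6  90.7] xdir -0.082 F [-0.2  0.2 -0.4] M [ 0.08   0.169 -0.005] tq6 0.24 w 0.6 g 0.2
t 16.83 pos [591.2 122.2  90.7] xdir -0.107 F [-0.1  1.6  0.2] M [0.271 0.206 0.017] tq6 0.242 w 0.2 g 0.7
```

Contact seems to be starting, with Fy, Mx and the pad force all rising. I'll use smaller steps.

```bash
for i in 1 2; do python3 -m jog '{"segments":[[0.25, 0.7, 0.03, 0, 0, 0.0125], [0, 0, 0, 0, 0, 0]]}'>/dev/null; python3 st.py; done
```

```text
t 17.0 pos [591.4 121.7  90.7] xdir -0.119 F [-0.4  3.3  0.2] M [0.505 0.193 0.006] tq6 0.132 w 0.6 g 1.3
t 17.17 pos [591.6 121.   90.7] xdir -0.131 F [0.3 5.2 1.1] M [0.723 0.26  0.002] tq6 0.129 w 0.5 g 1.8
```

```bash
for i in 1 2; do python3 -m jog '{"segments":[[0.25, 0.7, 0.03, 0, 0, 0.0125], [0, 0, 0, 0, 0, 0]]}'>/dev/null; python3 st.py; done; python3 -m jog '{"segments":[[0, 0, 0, 0, 0, 0], [0, 0, 0, 0, 0, 0]]}'>/dev/null; python3 st.py
```

```text
t 17.33 pos [591.8 120.3  90.6] xdir -0.144 F [-1.1  4.3  0.4] M [0.815 0.221 0.055] tq6 0.132 w 0.3 g 2.3
t 17.5 pos [591.9 119.6  90.6] xdir -0.156 F [ 0.6  5.5 -0.7] M [0.932 0.201 0.026] tq6 0.14 w 0.3 g 2.5
t 17.67 pos [591.9 119.6  90.6] xdir -0.155 F [-1.1  5.4  1.4] M [0.9   0.244 0.045] tq6 0.015 w 0.7 g 2.5
```

```bash
for i in 1 2 3; do python3 -m jog '{"segments":[[0.25, 0.7, 0.03, 0, 0, 0.0125], [0, 0, 0, 0, 0, 0]]}'>/dev/null; python3 st.py; done
```

```text
t 17.83 pos [592.1 119.   90.6] xdir -0.169 F [-0.3  4.9  0.4] M [ 0.974  0.227 -0.015] tq6 0.139 w 0.5 g 2.8
t 18.0 pos [592.3 118.4  90.6] xdir -0.181 F [-1.6  7.3  0.9] M [1.115 0.192 0.08 ] tq6 0.142 w 0.6 g 3.1
t 18.17 pos [592.4 117.9  90.6] xdir -0.194 F [0.3 7.  1. ] M [ 1.269  0.202 -0.007] tq6 0.144 w 0.6 g 3.5
```

```bash
for i in 1 2; do python3 -m jog '{"segments":[[0.25, 0.7, 0.03, 0, 0, 0.0125], [0, 0, 0, 0, 0, 0]]}'>/dev/null; python3 st.py; done
```

```text
t 18.33 pos [592.6 117.2  90.6] xdir -0.206 F [0.  7.4 0.8] M [1.353 0.207 0.072] tq6 0.145 w 0.6 g 3.8
t 18.5 pos [592.7 116.7  90.6] xdir -0.219 F [0.3 8.1 1.1] M [1.471 0.276 0.007] tq6 0.147 w 0.6 g 4.1
```

```bash
for i in 1 2; do python3 -m jog '{"segments":[[0.25, 0.7, 0.03, 0, 0, 0.0125], [0, 0, 0, 0, 0, 0]]}'>/dev/null; python3 st.py; done; python3 -m jog '{"segments":[[0, 0, 0, 0, 0, 0], [0, 0, 0, 0, 0, 0], [0, 0, 0, 0, 0, 0], [0, 0, 0, 0, 0, 0]]}'>/dev/null; python3 st.py
```

```text
t 18.67 pos [592.8 116.1  90.6] xdir -0.231 F [-0.3  8.8  0.2] M [1.632 0.162 0.072] tq6 0.148 w 0.1 g 4.5
t 18.83 pos [593.  115.5  90.6] xdir -0.244 F [-0.1  9.9 -0.3] M [1.75  0.163 0.061] tq6 0.149 w 0.2 g 4.8
t 19.17 pos [593.  115.5  90.6] xdir -0.243 F [0.  9.9 0.6] M [1.691 0.203 0.037] tq6 0.024 w 0.5 g 4.7
```

The push is about 9.8 N at 61 mm, so about 0.6 N m, which is hand-tight. I'll back off and rise.

```bash
python3 -m jog '{"segments":[[0, -5, 0, 0, 0, 0], [0, -10, 0, 0, 0, 0], [0, 0, -20, 0, 0, 0], [0, 0, -30, 0, 0, 0], [0, 0, -30, 0, 0, 0]]}'; python3 -m jog '{"segments":[[0, 0, -30, 0, 0, 0], [0, 0, 0, 0, 0, 0], [0, 0, 0, 0, 0, 0], [0, 0, 0, 0, 0, 0]]}'; python3 st.py
python3 - <<'E'
from workcell import eyes
import cv2,numpy as np
d=eyes.get_image("wrist"); s=eyes.get_image("side"); np.savez("side7.npz",**s)
b=cv2.resize(s["img"][220:340,260:420,::-1],(400,300),interpolation=3)
cv2.imwrite("pics/p7.png",np.hstack([cv2.resize(d["img"][:,:,::-1],(400,300)),b]))
E
```

```text
t: 19.58
ee_pos: [595.5, 128.7, 170.2]
orientation: [3.117, -0.38, -0.004]
ft_force: [0.6, -0.1, 0.5]
width: 0.5
grasp_force: 0.0
t: 19.92
ee_pos: [595.8, 128.7, 199.7]
orientation: [3.118, -0.38, -0.001]
ft_force: [0.0, -0.3, -0.3]
width: 0.4
grasp_force: 0.0
t 19.92 pos [595.8 128.7 199.7] xdir -0.243 F [ 0.  -0.3 -0.3] M [0.009 0.15  0.027] tq6 0.006 w 0.4 g 0.0
```

View pics/p7.png

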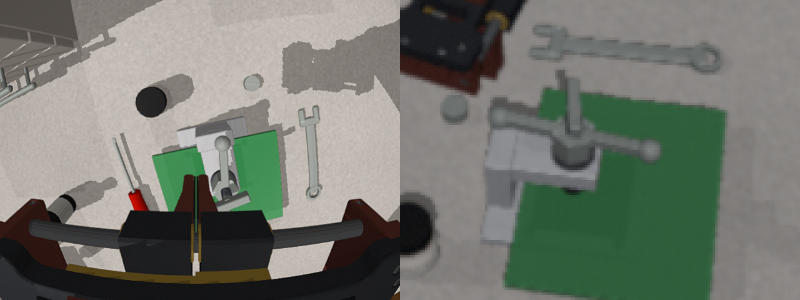

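The nut's hub sits on the boss, the tee is unmoved, the glass is in place, and the robot is clear. I'll hand it in.

```bash
python3 -c "
from workcell import ticket
print(ticket.close_job())"
```

```text
the job is handed in; nothing more can be done
None
```

I handed the job in at about 20 s of the 67 s limit: the bolt's foot bears on the glass at about 0.25 N m, and the jam nut is seated on the boss at about 0.6 N m; the last pictures showed the glass in place and the robot clear, but no verdict came back.

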